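# Snap the reference-film paddle onto its parking ring

## Robot

A 6-joint arm with a two-finger parallel gripper is mounted at the origin on the work surface. World frame = base frame: x ahead of the robot, y to its left, z up, the work surface at z = 0. Lengths are in mm, angles in rad, forces in N, time in s.
With the tool pointing down it reaches from about 350 to 1000 mm from the base axis. Payload 7.1 kg.
Tool frame: the origin (TCP) lies midway between the tips of the shut fingers; the grasp point (between the pads) lies 19 mm behind it; z points along the fingers, y is the line along which they close (so a half turn about z gives the same grasp; the last joint's range is limited). The gripper opens to 85 mm and grips with 20 to 120 N. Pads are 22 mm wide; open, the fingers measure 114 mm over their backs; the gripper's body (76 mm by 85 mm) begins 54 mm behind the grasp point. The pads swing forward as they close: fully open they stand 13 mm farther back than shut.
Start: joints at [1.162, 0.423, 1.63, -0, 1.089, -0.019], TCP at [237.47, 578.112, 231.319] pointing down, gripper open.
Joint ranges: [-3, 3], [-0.9, 2.11], [0.09, 2.58], [-1.31, 4.45], [0.11, 2.69], [-2.54, 2.54]. Speed limits (rad/s): [2.39, 2.39, 3.01, 3.14, 3.14, 3.14].

## Interface

Orientations are given as [roll, pitch, yaw] about the fixed x, y, z axes, in that order (R = Rz(yaw) Ry(pitch) Rx(roll)).
In Python, from station import robot gives the robot as it stands. Calls block until the motion is done:
- robot.goto(position, orientation): joint-space move of the TCP to a pose.
- robot.movel(position, rot=None, velocity=150, f_stop=None): straight line of the TCP; rot=None keeps the orientation; velocity is the mean speed in mm/s. With f_stop (N) it stops when the force on the tool has changed by that much, and returns True; else False.
- robot.move_joints(angles): joint-space move.
- robot.gripper_to(opening): opening from 0.0 (shut) to 1.0 (fully open); the grip force is fixed at half the most; returns when the fingers have stopped.
- robot.sleep(seconds).
- robot.solve_ik(position, orientation): joint angles nearest the present ones, or None.
- robot.get_state(): the state.
- robot.grab_frame(name): name is "scene" or "side" or "wrist"; returns a dict with "pixels" (384x512x3 uint8, blue, green, red), "range_z" (384x512 float32, mm along the optical axis (not along the pixel's ray), 0 where there is no reading), "intrinsics" (3x3 intrinsics, pixels), "rvec" (rotation vector, rad) and "tvec" (3), from world to camera coordinates, as OpenCV has them. Camera axes: x right, y down, z forward; pixel columns grow to the right and rows downward; lengths in mm; the calibration is good to about 2 mm. A picture is of the moment at which its call begins.
A pose or a line that the arm cannot do raises robot.IKError and nothing moves.
- robot.hand_in(): hands the job in; it is judged then, once.
The state is a dict: "time_s": time; "q": joint angles; "joint_vel": joint speeds; "tau": joint torques, N m; "tool_pos": TCP position; "tool_rot": TCP orientation; "force": force on the tool from outside, world axes, zero at the start; "moment": the same for the moment, N m; "gripper_width": opening from 0.0 (shut) to 1.0 (fully open); "grip_force": force on a finger pad.
Only numpy, scipy, OpenCV 4.12 (cv2) and the standard library are available. Lean on these libraries where they do the work, as an engineer would, in place of code of your own. Each camera call takes 0.05 s, during which the arm holds its last target. There are 200 camera calls.

## Task

Put the spectrometer's reference-film paddle away: take it by its orange handle and push its snap hook onto the near leg of the steel parking ring until the red gate flicks shut behind it, never pressing hook and ring together with more than about 20 newtons. Then pull the paddle back gently, with 5 to 10 newtons for a moment, so that the shut gate bears on the ring and proves it is caught. Leave the paddle lying flat on its grey tray, let go, and do not disturb the spool, the bottle or the pen cup.

Things in the scene. Friction and masses are not known exactly. Their poses are not given: they have to be found in the camera images.
- paddle: Loose paddle, about 0.17 kg, 180 mm long, lying flat. Origin: underside of the middle of its orange handle, a block 60 (x) x 20 (y) x 28 (z) mm. +x runs along the paddle to the hook's mouth, +z up. Behind the handle a black disc 58 mm across, 8 mm thick, centre at x = -56 mm, holds the amber film. In front is a flat steel hook (see hook_mouth and hook_end).
- gate (a joint): The hook's red sprung gate, 25 mm long, 4 mm thick, pivoted at paddle x = 75, y = -11 mm. 0 = shut, straight across the mouth; it opens inward only, up to 1.4 rad. Pushing the ring leg in costs 3 to 8 N, and up to 5 N sideways. The gate flicks shut once the leg's centre has come to about paddle x = 47 mm.
- hook_mouth (a point): The middle of the gate line in the hook: paddle x = 75, y = 0, z = 20 mm. The mouth is 19 mm wide at x = 80 mm and flares out to the prong tips at x = 92 mm. A caught leg pulled back meets the shut gate with its centre at paddle x = 68 mm.
- hook_end (a point): The middle of the hook's closed end (inner face): paddle x = 38, y = 0, z = 20 mm; a leg seated against it has its centre at x = 43 mm. The hook is 40 mm wide, its two prongs 26 mm apart inside, and lies 14 to 26 mm above the paddle's underside.
- dock: Fixed grey parking tray, 240 (x) x 90 (y) x 8 (z) mm, origin at the centre of its underside. +x runs from the empty end, where the paddle is to lie, to the upright steel ring: a closed loop of 10 mm round bar in the tray's x-z plane, 65 mm between its two upright legs (near leg: see mount), top 58 mm above the tray. Hook on in the tray's +x direction, paddle's +x along it.
- mount: Slotted foot of the parking ring, flush in the tray on its middle line. Origin: middle of the slot, level with the tray's top, 40 mm along the tray's +x from the tray's origin; axes as the tray's. The axis of the ring's near upright leg stands clamped anywhere within 9 mm of this origin along the tray's x (differs each time, not tracked): feel for it. The mount is rubber and gives 1 mm per 15 N.
- spool: Spool of clear line, 90 mm across, 70 mm tall, loose bystander. Origin: centre of its underside.
- bottle: Clear bottle, 56 mm across, 160 mm tall, loose bystander. Origin: centre of its underside.
- pencup: Cork cup with pens, 72 mm across, pens up to 130 mm high, loose bystander. Origin: centre of its underside.
There are look-alikes about, which are no part of the job. What is shaped like the paddle but turquoise is not meant.

How it is judged (in metres and radians):
On the way, in this order (a step that is already met when the one before it is completed fails the run):
1. the ring's near leg pushes the gate open (more than 0.3 rad) (value of joint gate above 0.3 rad and contact force between mount and paddle above 0.5 N), for 0.04 s.
2. the gate has flicked shut with the near leg inside the hook (value of joint gate below 0.1 rad and x of mount in the frame of paddle between 0.031 and 0.06 m and y of mount in the frame of paddle between -0.013 and 0.013 m), for 0.1 s.
3. the paddle is pulled back so that the shut gate bears on the ring with more than 3 N for 0.3 s (value of joint gate below 0.1 rad and x of mount in the frame of paddle between 0.054 and 0.08 m and y of mount in the frame of paddle between -0.013 and 0.013 m and contact force between mount and paddle above 3 N), for 0.3 s.
At the end, for the whole second after the job is handed in: Near leg inside the hook (mount's origin 31 to 80 mm along the paddle's x, within 13 mm of its middle line), gate shut (under 0.1 rad), paddle flat on the tray (tilt under 0.12 rad, underside under 13 mm above the tray's), let go and still (under 20 mm/s) (value of joint gate below 0.1 rad and x of mount in the frame of paddle between 0.031 and 0.08 m and y of mount in the frame of paddle between -0.013 and 0.013 m and angle between paddle's own z axis and vertical below 0.12 rad and z of paddle in the frame of dock below 0.013 m and linear speed of paddle below 0.02 m/s); the robot touches nothing.
It fails at once if hook and ring are forced together with more than 20 N (contact force between mount and paddle above 20 N).
It fails at once if the caught paddle is pulled back against the gate with more than 12 N (value of joint gate below 0.1 rad and x of mount in the frame of paddle between 0.054 and 0.08 m and contact force between mount and paddle above 12 N).
It fails at once if a bystander is moved by more than 15 mm (distance of any of spool, bottle, pencup from where it was at the start of the episode above 0.015 m).
It also fails if it takes over 56 s, if anything falls off the work surface, if the arm or the gripper's body presses on something with over 40 N, if the wrist force passes 120 N, or if a joint passes its speed limit or range.

## Working session

There is one attempt and no reset: what is moved stays moved. The work goes in short steps, each a Python script; the robot and the scene stay as the last script left them, time stands still between calls to the robot, and variables do not carry over. Pictures are saved under pics/ and viewed, at most 10 in all, crops included, and the job is handed in when it is done.

```bash
mkdir -p pics; ls; cat > h.py <<'E'
import numpy as np, cv2
from station import robot
def cloud(f):
    z=f["range_z"];K=np.array(f["intrinsics"]);R=cv2.Rodrigues(np.array(f["rvec"],float))[0];t=np.array(f["tvec"],float).ravel()
    v,u=np.mgrid[:z.shape[0],:z.shape[1]]
    P=np.stack([(u-K[0,2])/K[0,0]*z,(v-K[1,2])/K[1,1]*z,z],-1)
    W=(P-t)@R; W[z<=0]=np.nan
    return W
E
python3 - <<'E'
from h import *
ims=[]
for n in ("scene","side"):
    f=robot.grab_frame(n); np.savez(f"{n}0.npz",**{k:np.array(v) for k,v in f.items()}); cv2.imwrite(f"pics/{n}0.png",f["pixels"])
print(robot.get_state())
E
```

```text
pics
{'time_s': 0.1, 'q': array([ 1.16199969e+00,  4.23776938e-01,  1.63060951e+00, -3.48945722e-05,
        1.08859900e+00, -1.90121834e-02]), 'joint_vel': array([ 1.19873680e-03, -2.63552603e-03, -7.06012009e-05,  3.63398269e-05,
        3.69463523e-04,  1.76553947e-03]), 'tau': array([-1.39200307e-03, -5.58430052e+01, -2.82443923e+01, -2.85587805e-05,
        3.00464009e-03, -1.06118156e-05]), 'tool_pos': array([237.28898309, 577.6701865 , 230.61720434]), 'tool_rot': array([-3.14019952e+00,  4.40910623e-06,  2.75182441e+00]), 'force': array([ 0.06811166,  0.19680093, -0.23423683]), 'moment': array([-0.03940108,  0.02633596, -0.00240141]), 'grip_force': 0.0, 'gripper_width': 1.000324463824482}
```

View pics/scene0.png

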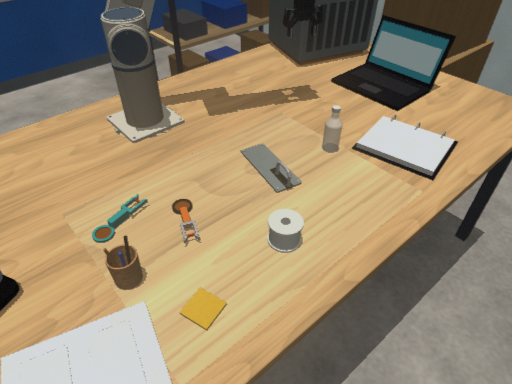

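View pics/side0.png

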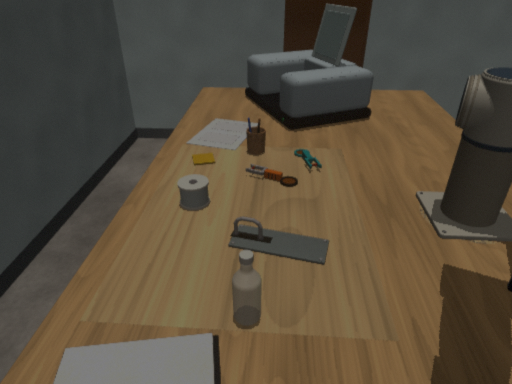

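Scene view: orange-handled paddle with black disc at (186,220); turquoise look-alike at (120,217); tray with ring at (270,167)/(285,172); spool (285,230), bottle (332,130), pen cup (125,267). The side view agrees: orange paddle at (270,174), turquoise one at (308,158), tray at (278,243). The orange-handled one fits the description. I'll confirm it with a wrist-camera close-up.

```bash
python3 - <<'E'
from h import *
for n,pts in (("scene",dict(handle=(185,214),disc=(182,207),hook=(190,237),tq=(120,217),trayc=(262,165),ringtop=(283,168),spool=(285,222),bottle=(332,135),cup=(125,262))),("side",dict(handle=(272,174),disc=(289,181),hook=(253,170),tray=(290,244),ring=(248,221),spool=(194,186),cup=(256,140),bottle=(247,295)))):
    f=dict(np.load(n+"0.npz")); W=cloud(f)
    for k,(u,v) in pts.items(): print(n,k,np.round(np.nanmedian(W[v-1:v+2,u-1:u+2].reshape(-1,3),0)))
    hsv=cv2.cvtColor(f["pixels"],cv2.COLOR_BGR2HSV)
    # tall clusters
    m=(W[...,2]>5)&(W[...,2]<140)&(W[...,0]>200)&(W[...,0]<950)&(np.abs(W[...,1])<700)
    N,L,st,c=cv2.connectedComponentsWithStats(m.astype(np.uint8))
    for i in range(1,N):
        if st[i,4]>60:
            p=W[L==i]; print(n,c[i].round(),st[i,4],p.min(0).round(),p.max(0).round(),np.median(p,0).round())
E
```

```text
scene handle [ 550. -177.   27.]
scene disc [ 519. -167.   26.]
scene hook [ 605. -205.    0.]
scene tq [ 438. -316.   25.]
scene trayc [506. 145.   8.]
scene ringtop [566. 180.   9.]
scene spool [775. -22.  70.]
scene bottle [597. 370.  71.]
scene cup [ 642. -390.   86.]
scene [332. 133.] 566 [556. 359.   5.] [612. 412. 140.] [593. 373.  74.]
scene [406. 146.] 3428 [597. 445.   5.] [903. 700.  44.] [760. 562.  25.]
scene [271. 167.] 1250 [398.  92.   5.] [647. 230.  68.] [538. 151.   8.]
scene [120. 217.] 605 [ 385. -401.    5.] [ 474. -224.   31.] [ 432. -314.   20.]
scene [186. 219.] 467 [ 464. -232.    5.] [ 640. -127.   30.] [ 564. -181.   24.]
scene [285. 229.] 1248 [728. -64.   5.] [819.  27.  73.] [785. -32.  68.]
scene [124. 265.] 1303 [ 580. -423.    5.] [ 653. -353.  129.] [ 634. -391.   63.]
scene [  7. 290.] 471 [ 440. -647.    5.] [ 517. -595.   84.] [ 496. -615.   36.]
scene [203. 308.] 1018 [ 756. -347.    5.] [ 848. -253.   12.] [ 804. -302.    8.]
side handle [ 547. -167.   20.]
side disc [ 492. -152.    5.]
side hook [ 610. -185.   24.]
side tray [492. 171.   8.]
side ring [603.  73.   0.]
side spool [762.   9.  70.]
side cup [ 612. -353.   57.]
side bottle [576. 417.  84.]
side [310. 110.] 1856 [ 248. -700.    5.] [ 542. -591.  140.] [ 407. -646.   75.]
side [256. 138.] 504 [ 581. -625.    6.] [ 652. -349.  128.] [ 616. -363.   62.]
side [308. 158.] 233 [ 383. -401.    5.] [ 472. -224.   30.] [ 425. -290.   22.]
side [203. 158.] 201 [ 756. -343.    5.] [ 846. -253.   11.] [ 801. -296.    8.]
side [271. 174.] 402 [ 466. -228.    5.] [ 635. -125.   31.] [ 551. -174.   19.]
side [194. 191.] 924 [728. -64.   5.] [816.  31.  73.] [767.   8.  57.]
side [278. 241.] 2364 [396.  92.   5.] [645. 231.  68.] [524. 163.   8.]
side [246. 295.] 1508 [552. 380.   5.] [607. 420. 140.] [578. 411.  80.]
side [143. 362.] 6918 [611. 448.   5.] [901. 574.  29.] [741. 526.  26.]
```

```bash
python3 - <<'E'
from h import *
from math import pi
for i,(p,yaw) in enumerate((((550,-175,270),-.35),((500,-160,270),-.35),((530,165,270),.38),((500,150,270),.38))):
    robot.goto(p,(pi,0,yaw)); robot.sleep(.3)
    f=robot.grab_frame("wrist"); np.savez(f"w{i}.npz",**{k:np.array(v) for k,v in f.items()}); cv2.imwrite(f"pics/w{i}.png",f["pixels"])
    R=cv2.Rodrigues(np.array(f["rvec"],float))[0]; print(-R.T@np.array(f["tvec"],float).ravel(), R[2])
cv2.imwrite("pics/wall.png",cv2.resize(np.vstack([np.hstack([cv2.imread(f"pics/w{i}.png") for i in r]) for r in ((0,1),(2,3))]),(800,600)))
s=robot.get_state();print(s["time_s"],s["q"],s["tool_pos"])
E
```

```text
[ 612.93090759 -197.54236876  412.64274308] [-0.24943925  0.09143858 -0.96406382]
[ 563.47759475 -183.056389    412.67289993] [-0.24905774  0.09143996 -0.96416232]
[592.34350548 189.21911506 412.71111997] [-0.24661978 -0.09773494 -0.96417144]
[562.62215556 175.35291954 412.7246471 ] [-0.24618798 -0.09798939 -0.96425596]
6.2 [2.68826805e-01 2.26045154e-01 1.81858913e+00 3.03484150e-05
 1.09685710e+00 1.45947499e+00] [500.42326266 150.21611617 269.95146243]
```

View pics/wall.png

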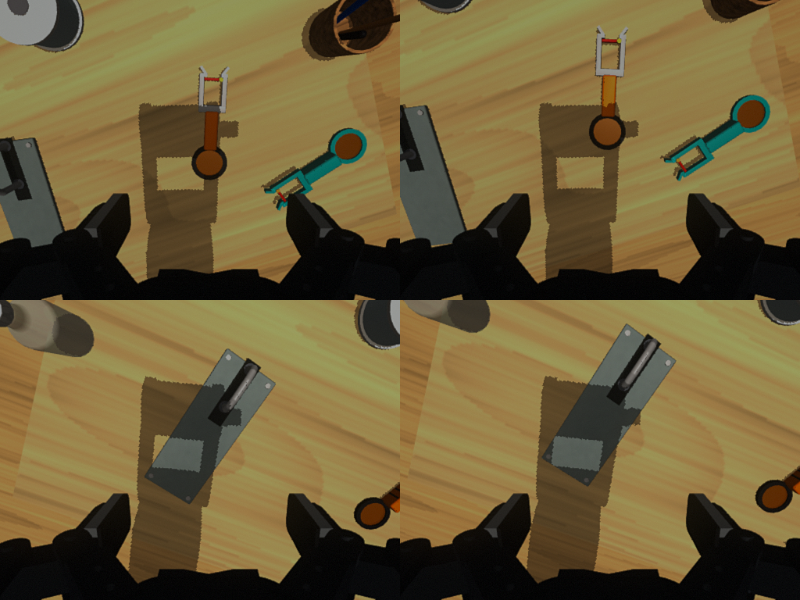

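Wrist views (2x2 mosaic): the orange-handled paddle has its disc at (208,162) and hook at (212,88), red gate at (212,79). The turquoise look-alike is at (315,170) and is not the one. The tray runs from (170,490) to (250,362) in the lower left, with the ring at (238,390). Next I'll fit the poses.

```bash
cat > fit.py <<'E'
from h import *
def rect(p):
    (c,(w,h),a)=cv2.minAreaRect(p[:,:2].astype(np.float32)); 
    if w<h: w,h,a=h,w,a+90
    a=(np.radians(a)+np.pi/2)%np.pi-np.pi/2
    return np.array(c),w,h,a
def comps(m,minA=60):
    N,L,st,c=cv2.connectedComponentsWithStats(m.astype(np.uint8),connectivity=8)
    return [L==i for i in range(1,N) if st[i,4]>minA]
def paddle(f):
    W=cloud(f);hsv=cv2.cvtColor(f["pixels"],cv2.COLOR_BGR2HSV)
    near=(W[...,2]>4)&(W[...,2]<40)
    for c in comps(near):
        p=W[c];ext=rect(p)
        if 150<ext[1]<200 and ext[2]<75:
            hue=np.median(hsv[...,0][c&(hsv[...,1]>80)])
            top=p[p[:,2]>22]; disc=p[p[:,2]<13]
            dc,r=cv2.minEnclosingCircle(disc[:,:2].astype(np.float32))
            t=rect(top)
            print("paddle? hue",hue,"all",ext,"\n   top",t,np.median(top[:,2]),"disc",dc,r,"hi", p[:,2].max())
def tray(f):
    W=cloud(f)
    for c in comps((W[...,2]>5)&(W[...,2]<75)):
        p=W[c]; q=p[p[:,2]<11]
        if len(q)<500: continue
        r=rect(q)
        if r[1]>200:
            print("tray",r,np.median(q[:,2])); k=p[p[:,2]>20]; print("ring",rect(k),k[:,2].max(),len(k))
            cx,a=r[0],r[3]; d=(p[:,:2]-cx)@np.array([[np.cos(a),-np.sin(a)],[np.sin(a),np.cos(a)]])
            s=p[:,2]>52; print(" ring top local x",np.percentile(d[s,0],[1,50,99]),"y",np.percentile(d[s,1],[1,50,99]))
            s=(p[:,2]>20)&(p[:,2]<40); print(" legs local x",np.round(np.sort(d[s,0]))[::max(1,s.sum()//20)])
if __name__=="__main__":
    for n in ("w0","w1","w2","w3","scene0","side0"):
        f=dict(np.load(n+".npz")); print("==",n); paddle(f); tray(f)
E
python3 fit.py
```

```text
== w0
paddle? hue 13.0 all (array([ 547.3203125, -178.8493042]), 177.03182983398438, 57.27301788330078, np.float64(-0.40766804439578674)) 
   top (array([ 573.19055176, -187.77706909]), 122.92081451416016, 40.944515228271484, np.float64(-0.4203390985462754)) 26.63656756745316 disc (500.6810302734375, -157.47500610351562) 37.51096725463867 hi 30.433321747492418
paddle? hue 86.0 all (array([ 425.55789185, -314.90643311]), 177.5220489501953, 59.16478729248047, np.float64(-1.3004533517712047)) 
   top (array([ 417.54083252, -288.69558716]), 122.0606918334961, 41.81206512451172, np.float64(-1.3191442485392217)) 26.55707675002788 disc (435.7956848144531, -346.3579406738281) 55.73004150390625 hi 30.17127681129653
== w1
paddle? hue 14.0 all (array([ 547.46179199, -176.89315796]), 177.1236572265625, 56.66787338256836, np.float64(-0.3750146267961618)) 
   top (array([ 572.418396  , -188.90353394]), 122.76996612548828, 41.50053405761719, np.float64(-0.39826708574780767)) 26.621324503244367 disc (491.89178466796875, -154.9864044189453) 28.908262252807617 hi 30.370564470255978
paddle? hue 87.0 al
[... 943 characters left out ...]
1,50,99]))
                                           ~~~~~~~~~~~~~^^^^^^^^^^^^^^^^^^
    return _quantile_unchecked(
        a, q, axis, out, overwrite_input, method, keepdims, weights)
    return _ureduce(a,
                    func=_quantile_ureduce_func,
    ...<5 lines>...
                    overwrite_input=overwrite_input,
                    method=method)
    r = func(a, **kwargs)
    result = _quantile(arr,
                       quantiles=q,
    ...<2 lines>...
                       out=out,
                       weights=wgt)
    slices_having_nans = np.isnan(arr[-1, ...])
                                  ~~~^^^^^^^^^
IndexError: index -1 is out of bounds for axis 0 with size 0
```

```bash
sed -i 's/s=p\[:,2\]>52; print/s=p[:,2]>52\n            if s.sum()>5: print/' fit.py; python3 fit.py | grep -A6 -E "==|tray" | grep -E "==|tray|ring|legs"; python3 - <<'E'
from fit import *
for n in ("w0","w1","scene0","side0"):
    f=dict(np.load(n+".npz")); W=cloud(f);hsv=cv2.cvtColor(f["pixels"],cv2.COLOR_BGR2HSV)
    c0=np.array([549,-178]); d=np.linalg.norm(W[...,:2]-c0,axis=-1)
    a=W[(d<100)&(W[...,2]>4)&(W[...,2]<35)]
    hd=W[(d<45)&(hsv[...,0]<16)&(hsv[...,1]>120)&(W[...,2]>23.)&(W[...,2]<35)]
    r=rect(hd)
    disc=a[a[:,2]<11.5]; disc=disc[disc[:,0]<525]; dc,rr=cv2.minEnclosingCircle(disc[:,:2].astype(np.float32))
    hk=a[a[:,0]>590]; hk=hk[hk[:,2]>17]
    rh=rect(hk)
    print(n,"handle",r,"z",np.median(hd[:,2]),"disc",dc,rr,"hook",rh, "z",np.median(hk[:,2]), "yaw disc-hook",np.arctan2(*(rh[0]-np.array(dc))[::-1]))
E
```

```text
== w0
== w1
tray (array([521.7177124, 161.1860199]), 244.36764526367188, 90.9129638671875, np.float64(-0.21356820887726968)) 8.206913854592164
ring (array([566.52087402, 149.12962341]), 9.859086036682129, 5.66738748550415, np.float64(0.014621529406024125)) 38.669793300553906 98
 legs local x [41. 42. 42. 43. 43. 43. 44. 44. 45. 45. 45. 46. 46. 47. 47. 47. 48. 48.
== w2
tray (array([521.95574951, 162.04217529]), 245.27581787109375, 90.1043472290039, np.float64(-0.21394131774598968)) 8.032526960403537
ring (array([598.29864502, 145.58963013]), 74.07169342041016, 9.948403358459473, np.float64(-0.21210639975492462)) 67.94985253572618 717
 ring top local x [ 46.09285179  78.68032482 110.07977447] y [-4.66575718  0.68817345  4.97424671]
 legs local x [ 42.  43.  44.  44.  46.  46.  47.  47.  48.  49.  49.  50. 106. 107.
== w3
tray (array([522.03613281, 162.03923035]), 245.45079040527344, 90.10139465332031, np.float64(-0.21346834033639084)) 8.023680993003563
ring (array([598.184021  , 145.55540466]), 74.4016342163086, 9.978490829467773, np.float64(-0.2130385061364528)) 68.98950054202365 746
[... 2827 characters left out ...]
442199707, 19.726341247558594, np.float64(-0.38775159418363003)) z 26.908783081774843 disc (493.25927734375, -154.9712677001953) 30.316009521484375 hook (array([ 608.05499268, -202.38249207]), 52.49898147583008, 40.348602294921875, np.float64(-0.4335804686442035)) z 24.30184202185688 yaw disc-hook -0.3916672170802431
side0 handle (array([ 545.04956055, -172.60986328]), 58.24357986450195, 23.786252975463867, np.float64(-0.4629029375104121)) z 27.20688958196372 disc (494.0365905761719, -154.75692749023438) 30.458547592163086 hook (array([ 606.07550049, -200.37963867]), 47.273353576660156, 44.30204772949219, np.float64(-0.3713738192699143)) z 23.441815723212184 yaw disc-hook -0.3867013983415968
```

Both wrist views agree:

| Item | Position (mm) | Yaw (rad) | Size check |
|---|---|---|---|
| Paddle origin | (543.5, -176.3) | -0.393 | top at z = 27.6, handle 59.5 × 20 |
| Tray centre | (521.9, 162.0) | -0.2135 | top at z = 8.0 |
| Ring near leg | tray x ≈ 45.5, y ≈ 0 | – | ring top at z = 68 above the surface (66 expected) |

All of these match the sizes given, so I'll grasp now.

```bash
cat >> h.py <<'E'
from math import pi
TC=np.array([521.9,162.0]);TA=-0.2135;U=np.array([np.cos(TA),np.sin(TA)]);V=np.array([-U[1],U[0]])
def P(x,y,z): return np.r_[TC+x*U+y*V,z]          # tray x,y -> world
def F(): 
    f=np.mean([ (robot.sleep(.01),robot.get_state()["force"])[1] for _ in range(5)],0); return np.array([f[:2]@U,f[:2]@V,f[2]])
E
python3 - <<'E'
from h import *
A=-.393
robot.goto((543.5,-176.3,90),(pi,0,A)); robot.movel((543.5,-176.3,4.5),velocity=100,f_stop=15)
print(robot.get_state()["tool_pos"])
robot.gripper_to(0.0); s=robot.get_state(); print(s["gripper_width"],s["grip_force"],s["force"])
robot.movel((543.5,-176.3,110),velocity=120)
robot.goto(P(-59,0,110),(pi,0,TA)); robot.sleep(.3)
print(robot.get_state()["gripper_width"],F())
robot.movel(P(-59,0,15),velocity=100,f_stop=10); robot.sleep(.3)
f=robot.grab_frame("wrist"); np.savez("w4.npz",**{k:np.array(v) for k,v in f.items()}); cv2.imwrite("pics/w4.png",f["pixels"])
g=robot.grab_frame("scene");cv2.imwrite("pics/s4.png",cv2.resize(g["pixels"][110:220,190:340],None,fx=4,fy=4))
s=robot.get_state(); print(F(),s["time_s"],s["tool_pos"],s["tool_rot"])
E
```

```text
[ 543.95265632 -176.45114162    4.95566495]
0.22072553930804126 59.59749519824982 [-0.50801443 -0.37792389  5.49972973]
0.22024517942011201 [ 0.08968115 -0.43076526 -2.14212187]
[-0.09534095 -0.26353534 -1.70484413] 13.4417 [464.36937618 174.54780824  15.22963958] [-3.14134258e+00 -3.64802744e-04 -2.13534671e-01]
```

View pics/w4.png

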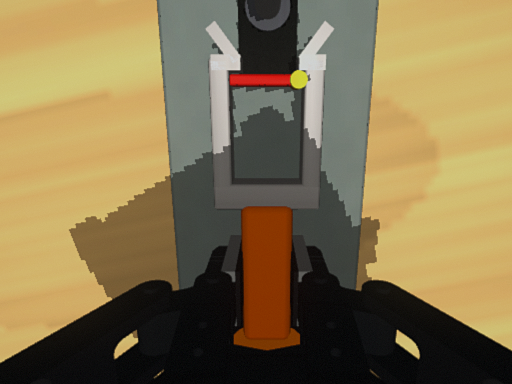

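View pics/s4.png

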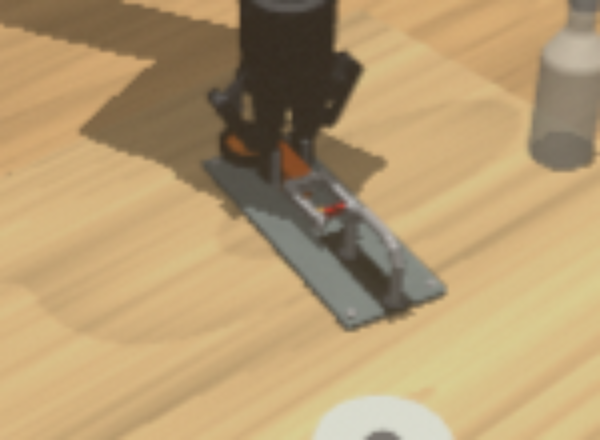

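The wrist view shows the paddle held straight. Its prongs, at columns 222 and 313, sit symmetrically about the ring leg at (267,12), and the red gate is shut at (262,79). The scene crop shows the hook level and just short of the near leg. Now I'll push on slowly with a force stop.

```bash
python3 - <<'E'
from h import *
f0=F(); log=[]
def loc(): p=robot.get_state()["tool_pos"]; return (p[:2]-TC)@U
x=-59; robot.movel(P(-40,0,15),velocity=25,f_stop=6); print("a",loc(),F()-f0)
x=-40; stop=False
while x<6:
    x+=3; stop=robot.movel(P(x,0,15),velocity=8,f_stop=9); d=F()-f0
    print(round(loc(),1),d.round(1),stop)
    if stop or d[0]<-10 or abs(d[1])>9: break
s=robot.get_state(); print(s["time_s"],s["gripper_width"],s["tool_pos"])
f=robot.grab_frame("wrist"); cv2.imwrite("pics/w5.png",f["pixels"])
E
```

```text
a -40.199361706869404 [-0.69292625  0.6305082   0.32196122]
-37.0 [-0.5  0.4  0.2] False
-34.7 [-5.2  0.5  1. ] False
-31.8 [-7.1  1.1  1.6] False
-29.6 [-7.7  0.4  1. ] False
-27.0 [-8.2 -0.9  0.3] False
-24.1 [-7.5 -2.3 -0.5] False
-21.0 [-6.6 -2.9 -0.2] False
-17.6 [-5.7 -3.3 -0.5] False
-14.1 [-4.9 -3.6 -0.7] False
-10.9 [-4.1 -3.4 -0.5] False
-7.0 [-1.5 -4.4 -1.2] False
-3.2 [-0.1  0.5  0.1] False
-1.0 [-0.6  0.3  0.1] False
2.0 [-0.6  0.5  0. ] False
2.6 [-0.5  0.6  0.2] True
22.85 0.22111123034490854 [524.26748135 160.88250621  14.20059517]
```

View pics/w5.png

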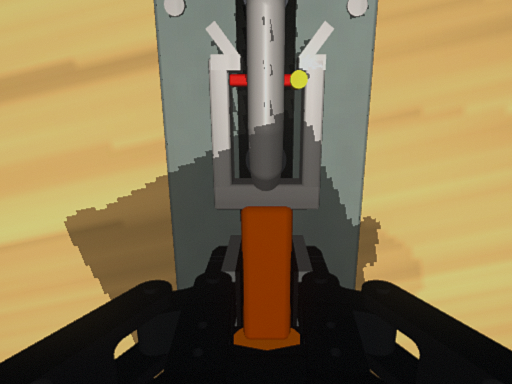

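The wrist view shows the leg inside the hook at the closed end (265,170) and the red gate shut across the mouth at row 79. Next is the pull-back in small steps, then the hold.

```bash
python3 - <<'E'
from h import *
f0=F()
def loc(): p=robot.get_state()["tool_pos"]; return (p[:2]-TC)@U
print("stop",robot.movel(P(-19,0,14.5),velocity=15,f_stop=5),loc(),F()-f0); f0=F()
x=-19
while x>-27:
    x-=.4; robot.movel(P(x,0,14.5),velocity=6,f_stop=9); d=F()-f0
    print(round(x,1),round(loc(),1),d.round(1))
    if d[0]>6.3: break
for _ in range(6): robot.sleep(.1); print((F()-f0).round(1))
print(robot.get_state()["time_s"])
E
```

```text
stop False -18.913724064102702 [0.32633119 0.02972135 0.13317551]
-19.4 -19.4 [-0.2  0.2  0.2]
-19.8 -19.8 [-0.   0.6  0.2]
-20.2 -20.2 [ 0.   0.4 -0.3]
-20.6 -20.6 [-0.3  0.8 -0.1]
-21.0 -21.0 [-0.  0.  0.]
-21.4 -21.4 [-0.5  0.6  0. ]
-21.8 -21.8 [-0.4  0.7  0.4]
-22.2 -22.2 [0.  0.2 0. ]
-22.6 -22.6 [0.2 0.5 0.5]
-23.0 -22.8 [0.8 0.1 0. ]
-23.4 -23.1 [ 2.2 -0.2 -0.8]
-23.8 -23.3 [ 4.2 -0.2 -1. ]
-24.2 -23.5 [ 5.4 -0.4 -0.9]
-24.6 -23.6 [ 6.1 -0.8 -1.5]
-25.0 -23.7 [ 7.3 -0.8 -1.8]
[ 7.4 -1.2 -1.9]
[ 7.1 -1.2 -1.6]
[ 7.1 -1.3 -2. ]
[ 7.1 -1.3 -1.9]
[ 7.2 -1.3 -2.4]
[ 7.2 -0.9 -2.1]
29.825
```

The gate holds at 7.2 N. Now I'll relieve the load, lower the paddle, release and retreat.

```bash
python3 - <<'E'
from h import *
robot.movel(P(-12,0,14.5),velocity=20)
print("touch",robot.movel(P(-12,0,11.5),velocity=6,f_stop=4),robot.get_state()["tool_pos"])
robot.gripper_to(0.7); robot.sleep(.2)
p=robot.get_state()["tool_pos"]; robot.movel((p[0],p[1],60),velocity=60); robot.movel((p[0],p[1],200),velocity=120)
robot.sleep(.5); s=robot.get_state(); print(s["time_s"],s["force"])
from fit import *
f=robot.grab_frame("wrist"); cv2.imwrite("pics/w6.png",f["pixels"])
W=cloud(f);hsv=cv2.cvtColor(f["pixels"],cv2.COLOR_BGR2HSV)
h=W[(hsv[...,0]<16)&(hsv[...,1]>120)&(W[...,2]>26)&(W[...,2]<45)&(np.linalg.norm(W[...,:2]-P(-12,0,0)[:2],axis=-1)<50)]
r=rect(h); print("handle",r,"z",np.percentile(h[:,2],[5,50,95]),"tray xy",(r[0]-TC)@U,(r[0]-TC)@V)
E
```

```text
touch True [510.07617909 164.59844779  12.92630049]
34.4167 [-0.12610337  0.92956156 -0.44061267]
handle (array([510.24029541, 164.90332031]), 58.8427734375, 20.030988693237305, np.float64(-0.20571947367064247)) z [33.91471069 35.79749655 37.01999533] tray xy -12.010135196969026 0.36692302997188886
```

View pics/w6.png

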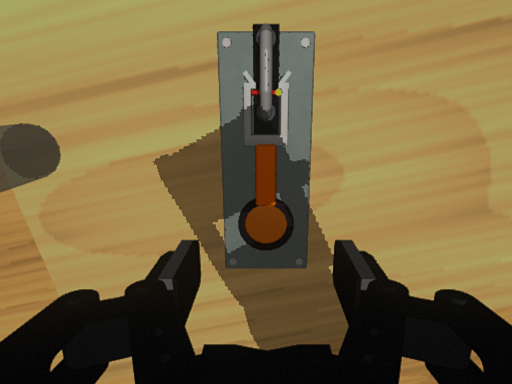

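The view shows the paddle flat on the tray: handle at (265,172), top at z = 35.8 = 8 + 28. The near leg is at (266,112), inside the hook and behind the shut gate at (265,92), and the gripper is clear. Handing in.

```bash
python3 -c "
from station import robot
print(robot.hand_in())"
```

```text
the job is handed in; nothing more can be done
None
```

The paddle is hooked on the near leg with the gate shut (push about 8 N, 9 N stop; pull-back proved at about 7 N), left lying flat on the tray and released; I handed it in after about 34 s, and no verdict was returned.

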